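Set the marking pins on the sandal-sole jig

TASK

On the jig that holds the teal sandal sole, press down the red heel pin, then the blue toe pin, then the white ball pin, in that order, lightly with your fingertips, each well past half way (the pins stay down). Leave its yellow waist pin and all the pins of the other jig up, and do not pick up or shift the soles or anything else on the bench.

Things in the scene. Friction and masses are not known exactly. Their poses are not given: they have to be found in the camera images.
- jig_teal: Fixed marking jig with the teal sole: base plate 300 x 130 x 12 mm; a steel bar 22 mm wide (top at 67 mm) runs lengthwise over the sole; on it a row of four push pins in brass sleeves (18 mm across, top at 77 mm): red heel at x -83 mm, yellow waist at x -29 mm, white ball at x 25 mm, blue toe at x 79 mm. Origin: underside centre; x along the row, heel to toe, within 0.8 rad of world x; z up. Either side of the table.
- sole_teal: Loose teal sandal sole, 227 x 82 x 14 mm, lying flat in jig_teal under the bridge bar (between locating pegs). Origin: underside, x towards the toe. It stays where it is.
- teal_heel_cap (a point): Centre of the top face of the red heel pin's round cap on jig_teal (22 mm across, 7 mm thick; neighbouring pins 54 mm apart). Top face 102 mm above the table when the pin is fully up, 90 mm when fully down; the cap is cushioned on the pin by a spring, 2.5 N/mm, 5 mm of give; it moves with the pin.
- teal_heel (a joint): How far the red heel pin of jig_teal has been pushed down, m: 0 up, 0.012 at its stop. Friction about 3 N (so the sprung cap gives about 1.2 mm first), no return spring: it stays where it is left. It starts within 1.5 mm of up. It counts as pressed beyond half way (0.006); 0.009 to 0.012 is ideal.
- teal_waist_cap (a point): Centre of the top face of the yellow waist pin's round cap on jig_teal (22 mm across, 7 mm thick; neighbouring pins 54 mm apart). Top face 102 mm above the table when the pin is fully up, 90 mm when fully down; the cap is cushioned on the pin by a spring, 2.5 N/mm, 5 mm of give; it moves with the pin.
- teal_waist (a joint): How far the yellow waist pin of jig_teal has been pushed down, m: 0 up, 0.012 at its stop. Friction about 3 N (so the sprung cap gives about 1.2 mm first), no return spring: it stays where it is left. It starts within 1.5 mm of up. To be left up.
- teal_ball_cap (a point): Centre of the top face of the white ball pin's round cap on jig_teal (22 mm across, 7 mm thick; neighbouring pins 54 mm apart). Top face 102 mm above the table when the pin is fully up, 90 mm when fully down; the cap is cushioned on the pin by a spring, 2.5 N/mm, 5 mm of give; it moves with the pin.
- teal_ball (a joint): How far the white ball pin of jig_teal has been pushed down, m: 0 up, 0.012 at its stop. Friction about 3 N (so the sprung cap gives about 1.2 mm first), no return spring: it stays where it is left. It starts within 1.5 mm of up. It counts as pressed beyond half way (0.006); 0.009 to 0.012 is ideal.
- teal_toe_cap (a point): Centre of the top face of the blue toe pin's round cap on jig_teal (22 mm across, 7 mm thick; neighbouring pins 54 mm apart). Top face 102 mm above the table when the pin is fully up, 90 mm when fully down; the cap is cushioned on the pin by a spring, 2.5 N/mm, 5 mm of give; it moves with the pin.
- teal_toe (a joint): How far the blue toe pin of jig_teal has been pushed down, m: 0 up, 0.012 at its stop. Friction about 3 N (so the sprung cap gives about 1.2 mm first), no return spring: it stays where it is left. It starts within 1.5 mm of up. It counts as pressed beyond half way (0.006); 0.009 to 0.012 is ideal.
- jig_black: Fixed marking jig with the black sole: base plate 300 x 130 x 12 mm; a steel bar 22 mm wide (top at 67 mm) runs lengthwise over the sole; on it a row of four push pins in brass sleeves (18 mm across, top at 77 mm): red heel at x -83 mm, yellow waist at x -29 mm, white ball at x 25 mm, blue toe at x 79 mm. Origin: underside centre; x along the row, heel to toe, within 0.8 rad of world x; z up. Either side of the table.
- sole_black: Loose black sandal sole, 227 x 82 x 14 mm, lying flat in jig_black under the bridge bar (between locating pegs). Origin: underside, x towards the toe. It stays where it is.
- black_heel (a joint): How far the red heel pin of jig_black has been pushed down, m: 0 up, 0.012 at its stop. Friction about 3 N (so the sprung cap gives about 1.2 mm first), no return spring: it stays where it is left. It starts within 1.5 mm of up. To be left up.
- black_waist (a joint): How far the yellow waist pin of jig_black has been pushed down, m: 0 up, 0.012 at its stop. Friction about 3 N (so the sprung cap gives about 1.2 mm first), no return spring: it stays where it is left. It starts within 1.5 mm of up. To be left up.
- black_ball (a joint): How far the white ball pin of jig_black has been pushed down, m: 0 up, 0.012 at its stop. Friction about 3 N (so the sprung cap gives about 1.2 mm first), no return spring: it stays where it is left. It starts within 1.5 mm of up. To be left up.
- black_toe (a joint): How far the blue toe pin of jig_black has been pushed down, m: 0 up, 0.012 at its stop. Friction about 3 N (so the sprung cap gives about 1.2 mm first), no return spring: it stays where it is left. It starts within 1.5 mm of up. To be left up.
- hammer: Loose hammer lying on the table; handle towards its -x. Not part of the job.
- spool: Loose yellow spool standing between the jigs, 38 mm across, 52 mm high; origin under its centre. Not part of the job.
- cement_jar: Loose closed jar, 72 mm across, 85 mm high; origin under its centre. Not part of the job.
- last: Loose green plastic shoe last, about 230 x 82 x 70 mm; origin at its underside. Not part of the job.
- heel_block: Loose round wooden heel block, 62 mm across, 45 mm high; origin under its centre. Not part of the job.
- tape_roll: Loose orange roll, 90 mm across, 25 mm high; origin under its centre. Not part of the job.
Things that resemble listed ones, but are neither listed nor needed, are in the scene too. There is more than one size of the sole_teal; the job needs the largest.

How it is judged (in metres and radians):
On the way, in this order (a step that is already met when the one before it is completed fails the run):
1. the red heel pin of the teal sole's jig is pressed past half way (value of joint teal_heel above 0.006 m), for 0.1 s.
2. the blue toe pin of the teal sole's jig is pressed past half way (value of joint teal_toe above 0.006 m), for 0.1 s.
3. the white ball pin of the teal sole's jig is pressed past half way (value of joint teal_ball above 0.006 m), for 0.1 s.
At the end, for the whole second after the job is handed in: The heel, toe and ball pins of the teal sole's jig are each more than 6 mm down (of 12); its waist pin and all four pins of the black sole's jig are less than 4 mm down; both soles rest within 8 mm of where they began (value of joint each of teal_heel, teal_toe, teal_ball above 0.006 m and value of joint each of teal_waist, black_heel, black_waist, black_ball, black_toe below 0.004 m and distance of each of sole_teal, sole_black from where it was at the start of the episode below 0.008 m and linear speed of sole_teal below 0.02 m/s); the robot touches nothing.
It fails at once if the toe pin is pushed (over 4 mm) before the heel pin is down (6 mm), or the ball pin before the toe pin ((value of joint teal_toe above 0.004 m and value of joint teal_heel below 0.006 m) or (value of joint teal_ball above 0.004 m and value of joint teal_toe below 0.006 m)).
It fails at once if the waist pin or a pin of the other jig is pushed more than 4 mm (value of joint any of teal_waist, black_heel, black_waist, black_ball, black_toe above 0.004 m).
It fails at once if the jig or its pins are pressed with more than 20 N (contact force between any of the fingers, the arm and jig_teal above 20 N or contact force between any of the fingers, the arm and jig_black above 20 N).
It fails at once if a sole is lifted or shifted by more than 8 mm (distance of any of sole_teal, sole_black from where it was at the start of the episode above 0.008 m).
It fails at once if a bystander is lifted or shifted by more than 20 mm (distance of any of hammer, spool, cement_jar, last, heel_block, tape_roll from where it was at the start of the episode above 0.02 m).
It also fails if it takes over 45 s, if anything falls off the work surface, if the arm or the gripper's body presses on something with over 40 N, if the wrist force passes 120 N, or if a joint passes its speed limit or range.

ROBOT

A 6-joint arm with a two-finger parallel gripper is mounted at the origin on the work surface. World frame = base frame: x ahead of the robot, y to its left, z up, the work surface at z = 0. Lengths are in mm, angles in rad, forces in N, time in s.
With the tool pointing down it reaches from about 350 to 875 mm from the base axis. Payload 4.2 kg.
Tool frame: the origin (TCP) lies at the very end of the fingers, on their centre line; the grasp point (between the pads) lies 19 mm behind it; z points along the fingers, y is the line along which they close (so a half turn about z gives the same grasp; the last joint's range is limited). The gripper opens to 85 mm and grips with 20 to 120 N. Pads are 22 mm wide; open, the fingers measure 114 mm over their backs; the gripper's body (76 mm by 85 mm) begins 54 mm behind the grasp point. The pads swing forward as they close: fully open they stand 13 mm farther back than shut.
Start: joints at [1.539, 0.385, 0.008, 0, -1.194, -0.259], TCP at [179.167, 598.747, 231.312] pointing down, gripper open.
Joint ranges: [-3.14, 3.14], [-1.21, 2.06], [-1.07, 1.41], [-3.16, 2.05], [-2.99, -0.16], [-3.1, 3.1]. Speed limits (rad/s): [2.79, 2.79, 3.14, 3.14, 3.14, 3.14].

INTERFACE

Orientations are given as a unit quaternion [x, y, z, w].
In Python, from bench import arm gives the robot as it stands.
- The arm moves only by the tool servo_tool, never from a script. Its argument "rows" is a list that holds one entry, the list of rows, each a list of 7 numbers: the finger opening in mm, from 0 to 85.4, then the shift along the tool's x, y, z in mm, then the turn, a rotation vector about the tool's x, y, z in rad. A call has 1 to 10 rows; each row is the pose to reach, as a shift and turn from the pose commanded when the call began, along the tool's axes at that moment; what a row does not reach only later rows make up. A row lasts 1/8 s, in which the tool goes at most 62.5 mm and 10.7 degrees, less where a joint would pass 70% of its speed; a pose out of reach is approached as far as the arm can. A call with a gripper value outside its range is refused whole. The fingers move at their own pace and stop on an object; the grip force is fixed at half the most. Time passes only in rows, so rows that repeat a pose let the fingers close. It gives the time, the measured TCP pose, the force, the opening and the grip force at its end, in the units of the state.
- arm.read_state(): the state, without advancing time (a new reading comes with each control period).
- arm.get_image(name): name is "scene" or "top" or "wrist"; returns the picture (420x560x3 uint8, red, green, blue); there is no depth.
- arm.camera_params(name): a dict with "intrinsics" (3x3 intrinsics, pixels), "R" (3x3) and "t" (3): a world point X has camera coordinates R X + t. Camera axes: x right, y down, z forward; pixel columns grow to the right and rows downward; lengths in mm; the calibration is good to about 2 mm. A picture is of the moment at which its call begins: read the wrist's pose just before it. camera_params takes no time and is no camera call; for the wrist camera it gives the pose at the moment of the call.
- arm.job_done(): hands the job in; it is judged then, once.
The state is a dict: "clock": time; "joints": joint angles; "joint_vel": joint speeds; "joint_efforts": joint torques, N m; "position": TCP position; "ee_rot": TCP orientation; "contact_force": force on the tool from outside, world axes, zero at the start; "wrist_torque": the same for the moment, N m; "gripper_width": finger opening in mm; "grasp_force": force on a finger pad.
Only numpy, scipy, OpenCV 4.12 (cv2) and the standard library are available. Lean on these libraries where they do the work, as an engineer would, in place of code of your own. Each camera call takes 0.05 s, during which the arm holds its last target. There are 200 camera calls.

## Working session

There is one attempt and no reset: what is moved stays moved. The work goes in short steps, Python scripts to look and compute and a tool call to move; the robot and the scene stay as the last step left them, time stands still between calls to the robot, and variables do not carry over. Pictures are saved under pics/ and viewed, at most 10 in all, crops included, and the job is handed in when it is done.

Besides the shell and the picture viewer there is one more tool, called after "Call:" as name(argument=value, ...) on one line, values as JSON. servo_tool: Moves the arm, as the interface text tells. Its arguments: {"type":"object","properties":{"rows":{"type":"array"}},"required":["rows"]}

```bash
mkdir -p pics
python3 - <<'E'
from bench import arm
import cv2,numpy as np
s=arm.read_state();print({k:np.round(v,3).tolist() for k,v in s.items()})
for n in("top","scene"):
    im=arm.get_image(n);cv2.imwrite(f"pics/{n}0.png",im[...,::-1]);p=arm.camera_params(n);print(n,{k:np.round(v,4).tolist() for k,v in p.items()})
E
```

```text
{'clock': 0.0, 'joints': [1.539, 0.386, 0.007, -0.001, -1.194, -0.259], 'joint_vel': [0.0, -0.002, -0.002, 0.001, -0.001, 0.002], 'joint_efforts': [-0.001, -39.229, 18.841, 4.186, -0.004, -0.0], 'position': [179.016, 598.205, 230.199], 'ee_rot': [0.989, -0.145, -0.0, 0.001], 'contact_force': [-0.235, -0.033, -0.696], 'wrist_torque': [-0.011, 0.056, 0.018], 'grasp_force': 0.0, 'gripper_width': 85.547}
top {'intrinsics': [[382.0129, 0.0, 286.1502], [0.0, 382.0129, 210.9168], [0.0, 0.0, 1.0]], 'R': [[-0.0256, -0.9997, -0.0022], [-0.9825, 0.0256, -0.1842], [0.1842, -0.0025, -0.9829]], 't': [17.5302, 572.5685, 1351.591]}
scene {'intrinsics': [[427.1311, 0.0, 269.6774], [0.0, 427.1311, 216.2154], [0.0, 0.0, 1.0]], 'R': [[-0.7504, 0.6607, 0.0184], [0.3386, 0.4082, -0.8477], [-0.5676, -0.6299, -0.5301]], 't': [380.2019, -114.8491, 1533.4182]}
```

View pics/top0.png

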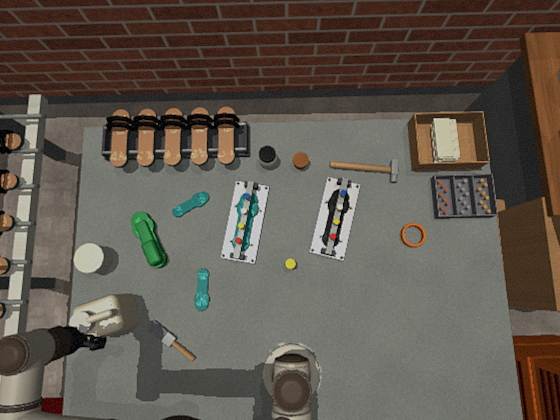

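View pics/scene0.png

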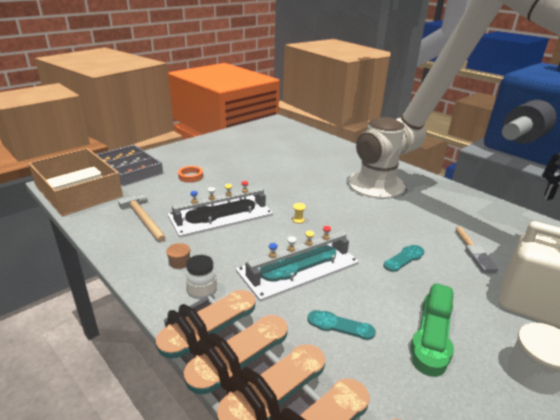

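Top view: the teal soles are at (245,222) in a jig under a bar with four pins, and at (191,204) and (203,289), both loose and smaller. The largest, in the left jig, fits the description. The black jig is at (336,218). I'll confirm with a crop and measure the caps.

```bash
cat > h.py <<'E'
from bench import arm
import cv2,numpy as np
def ray(p,uv):
    K,R,t=[np.array(p[k]) for k in("intrinsics","R","t")]
    return -R.T@t, R.T@np.linalg.solve(K,[uv[0],uv[1],1.])
def onz(p,uv,z):
    o,d=ray(p,uv);return o+d*(z-o[2])/d[2]
def tri(a,b):
    (o,d),(q,e)=a,b
    s=np.linalg.lstsq(np.c_[d,-e],q-o,rcond=None)[0];A=o+d*s[0];B=q+e*s[1]
    return (A+B)/2,np.linalg.norm(A-B)
def proj(p,X):
    K,R,t=[np.array(p[k]) for k in("intrinsics","R","t")]
    c=K@(R@X+t);return c[:2]/c[2]
def blobs(im,box,minA=6):
    x0,y0,x1,y1=box;c=cv2.cvtColor(im[y0:y1,x0:x1],cv2.COLOR_RGB2HSV);H,S,V=cv2.split(c);o={}
    M=dict(red=((H<6)|(H>172))&(S>140)&(V>90),yellow=(H>22)&(H<33)&(S>130)&(V>110),blue=(H>108)&(H<128)&(S>120)&(V>70),white=(S<40)&(V>170))
    for k,m in M.items():
        n,l,st,ce=cv2.connectedComponentsWithStats(m.astype(np.uint8))
        o[k]=[(int(st[i,4]),*(ce[i]+[x0,y0]).round(1)) for i in range(1,n) if st[i,4]>=minA]
    return o
E
python3 - <<'E'
from h import *
t=cv2.imread("pics/top0.png")[...,::-1];s=cv2.imread("pics/scene0.png")[...,::-1]
a=cv2.resize(t[175:270,215:275],None,fx=6,fy=6,interpolation=2);b=cv2.resize(s[220:300,230:360],None,fx=3,fy=6*.95,interpolation=2)
b=cv2.resize(s[220:300,230:360],None,fx=3.3,fy=3.3,interpolation=2)
o=np.zeros((570,800,3),np.uint8);o[:570,:360]=a;o[:b.shape[0],365:365+b.shape[1]]=b[:, :435]
cv2.imwrite("pics/crop.png",o[...,::-1])
print(blobs(t,(218,178,272,268),3));print(blobs(s,(262,220,340,265),3))
p=arm.camera_params("top")
for uv in((191,204),(203,289),(245,222),(290,264)):print(uv,onz(p,uv,14).round())
for uv in((176,211),(208,197),(202,270),(203,308),(239,252),(256,190)):print(uv,onz(p,uv,20).round())
E
```

```text
{'red': [(26, np.float64(237.5), np.float64(240.0))], 'yellow': [(28, np.float64(240.6), np.float64(225.2))], 'blue': [(19, np.float64(246.8), np.float64(195.8))], 'white': [(671, np.float64(232.6), np.float64(223.1)), (647, np.float64(256.6), np.float64(225.3)), (34, np.float64(244.2), np.float64(208.8)), (23, np.float64(243.2), np.float64(219.4)), (28, np.float64(240.2), np.float64(233.8)), (4, np.float64(233.5), np.float64(258.8))]}
{'red': [(22, np.float64(326.5), np.float64(228.4))], 'yellow': [(21, np.float64(298.6), np.float64(220.7)), (21, np.float64(309.5), np.float64(234.1))], 'blue': [(30, np.float64(272.7), np.float64(245.8))], 'white': [(1875, np.float64(293.4), np.float64(234.6)), (10, np.float64(329.8), np.float64(244.0)), (106, np.float64(333.5), np.float64(259.9))]}
(191, 204) [616. 363.  14.]
(203, 289) [299. 313.  14.]
(245, 222) [542. 158.  14.]
(290, 264) [381.  -6.  14.]
(176, 211) [590. 418.  20.]
(208, 197) [640. 298.  20.]
(202, 270) [367. 316.  20.]
(203, 308) [232. 311.  20.]
(239, 252) [429. 181.  20.]
(256, 190) [663. 115.  20.]
```

View pics/crop.png

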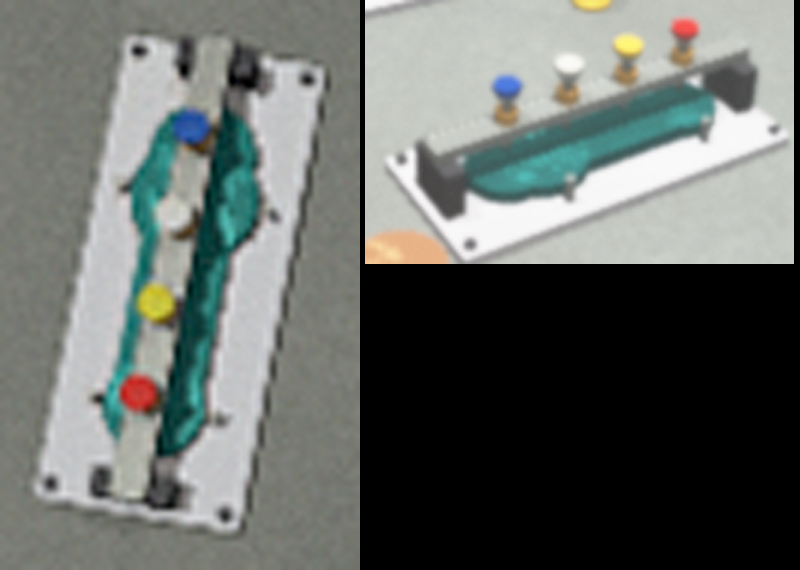

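The crop confirms it: left jig, large teal sole under the bar, with red, yellow, white and blue pins running from near to far.

Run:
```python
from h import *
from scipy.spatial.transform import Rotation as Ro
p=arm.camera_params("top");q=arm.camera_params("scene")
T=dict(red=(237.5,240.),yellow=(240.6,225.2),white=(243.9,210.3),blue=(246.8,195.8));S=dict(red=(326.5,228.4),yellow=(309.5,234.1),blue=(272.7,245.8))
L=dict(red=-83,yellow=-29,white=25,blue=79)
P={}
for k in T:
    P[k]=onz(p,T[k],100);print(k,P[k].round(1),*( [onz(q,S[k],98.5).round(1),tri(ray(p,T[k]),ray(q,S[k]))] if k in S else []))
A=np.array([[L[k],P[k][0],P[k][1]] for k in T if k!="white"]);fx=np.polyfit(A[:,0],A[:,1],1);fy=np.polyfit(A[:,0],A[:,2],1)
print("yaw",np.arctan2(fy[0],fx[0]),np.hypot(fy[0],fx[0]),"origin",fx[1],fy[1])
s=arm.read_state();R=Ro.from_quat(s["ee_rot"]);print(R.as_matrix().round(3))
for k in L:
    X=np.array([np.polyval(fx,L[k]),np.polyval(fy,L[k]),0]);print(k,X.round(1))
c=np.array([fx[1],fy[1],0]);w=arm.camera_params("wrist");print("wristcam rel TCP in tool",R.inv().apply(-np.array(w["R"]).T@w["t"]-s["position"]).round(1),R.inv().apply(np.array(w["R"])[2]).round(3),w["intrinsics"][0])
print("shift to above centre z230",R.inv().apply(c+[0,0,230]-s["position"]).round(1))
```

```text
red [464.9 175.9 100. ] [467.5 175.3  98.5] (array([465.80971526, 175.37427945,  97.70365292]), np.float64(2.18109797136904))
yellow [517.  164.9 100. ] [520.2 165.3  98.5] (array([518.02008551, 164.54909748,  97.03290322]), np.float64(1.793331065660783))
white [570.2 152.9 100. ]
blue [622.8 142.3 100. ] [625.2 143.   98.5] (array([623.7755643 , 142.19649479,  97.26580732]), np.float64(1.0422177845698828))
yaw -0.20991882912177812 0.9973812057259988 origin 545.5990913252604 158.74129945677836
[[ 0.958 -0.287 -0.   ]
 [-0.287 -0.958 -0.002]
 [ 0.     0.002 -1.   ]]
red [464.6 176.    0. ]
yellow [517.3 164.8   0. ]
white [570.  153.5   0. ]
blue [622.7 142.3   0. ]
wristcam rel TCP in tool [  79.     0.7 -141.4] [-0.309 -0.001  0.951] [327.0440154    0.         278.80826018]
shift to above centre z230 [477.2 315.9   1. ]
```

Call:
servo_tool(rows=[[[0,40,32,0,0,0,0],[0,80,65,0,0,0,0],[0,120,97,0,0,0,0],[0,160,130,0,0,0,0],[0,200,162,0,0,0,0],[0,240,195,0,0,0,0],[0,280,227,0,0,0,0],[0,320,260,0,0,0,0],[0,360,292,10,0,0,0],[0,395,322,20,0,0,0]]])

```text
clock: 1.35
position: [465.9, 175.4, 210.9]
ee_rot: [0.989, -0.145, -0.0, -0.0]
contact_force: [0.6, 0.8, -0.6]
gripper_width: 0.2
grasp_force: 0.0
```

Call:
servo_tool(rows=[[[0,0,0,0,0,0,0],[0,0,0,0,0,0,0],[0,0,0,0,0,0,0]]])

```text
clock: 1.72
position: [465.0, 177.9, 211.6]
ee_rot: [0.99, -0.144, 0.0, -0.0]
contact_force: [0.4, -0.2, 0.3]
gripper_width: 0.2
grasp_force: 0.0
```

```bash
cat > look.py <<'E'
from h import *
import sys
from scipy.spatial.transform import Rotation as Ro
s=arm.read_state();w=arm.camera_params("wrist");im=arm.get_image("wrist");cv2.imwrite(f"pics/{sys.argv[1]}.png",im[...,::-1])
R=Ro.from_quat(s["ee_rot"]);print(s["clock"],s["position"],s["contact_force"],s["gripper_width"]);print(R.as_matrix().round(3))
b=blobs(im,(0,0,560,420),60)
for k in b:
    for a,u,v in b[k]:
        X=onz(w,(u,v),101)
        if np.hypot(*(X[:2]-[545,159]))<120 and a<9000:print(k,a,u,v,X.round(1),R.inv().apply(X-s["position"]).round(1))
E
python3 look.py w1
```

```text
1.725 [464.96713527 177.87635884 211.56259363] [ 0.42367454 -0.16384219  0.28800425] 0.19064089806746043
[[ 0.958 -0.285  0.   ]
 [-0.285 -0.958  0.   ]
 [ 0.    -0.    -1.   ]]
red 458 284.4 198.8 [466.8 172.2 101. ] [  3.3   5.  110.6]
yellow 620 277.6 131.7 [519.  162.3 101. ] [ 56.1  -0.5 110.6]
white 7538 230.6 122.5 [535.4 194.1 101. ] [ 62.9 -35.6 110.6]
white 1616 269.7 37.5 [581.8 149.3 101. ] [120.1  -5.9 110.6]
white 4492 324.1 79.6 [544.6 119.8 101. ] [ 92.9  33.  110.6]
white 916 275.0 97.9 [542.7 157.2 101. ] [ 80.4  -2.3 110.6]
white 667 281.5 162.4 [495.7 166.1 101. ] [ 32.8   2.5 110.6]
white 71 308.3 199.9 [460.4 154.  101. ] [  2.4  24.2 110.6]
```

View pics/w1.png

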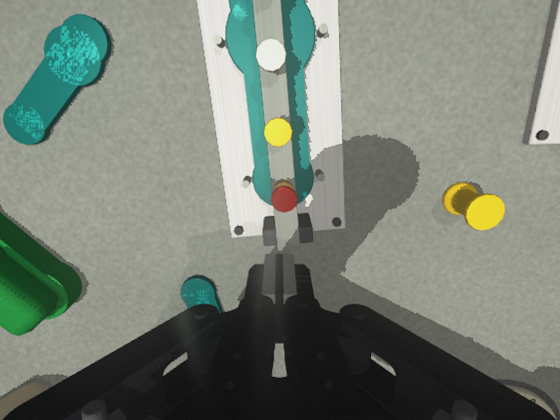

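Wrist view: red cap at (284,199), yellow (278,132) and white ball pin (270,55), in line with the top view. The heel cap is near (466,174), so I descend to just above it.

Call:
servo_tool(rows=[[[0,2,3.5,30,0,0,0],[0,2,3.5,60,0,0,0],[0,2,3.5,85,0,0,0],[0,2,3.5,100,0,0,0],[0,2,3.5,104,0,0,0],[0,2,3.5,104,0,0,0],[0,2,3.5,104,0,0,0]]])

```text
clock: 2.65
position: [466.6, 173.7, 108.2]
ee_rot: [0.989, -0.145, 0.001, -0.001]
contact_force: [-0.3, 1.0, -0.2]
gripper_width: 0.0
grasp_force: 0.0
```

```bash
python3 look.py w2
```

```text
2.65 [466.59893945 173.66051034 108.17512347] [-0.32767415  0.98841257 -0.23053362] 0.013424977841607516
[[ 0.958 -0.286  0.002]
 [-0.286 -0.958  0.001]
 [ 0.001 -0.001 -1.   ]]
red 203 290.0 251.9 [471.2 165.9 101. ] [6.6 6.2 7.2]
yellow 1679 268.9 158.2 [519.2 162.1 101. ] [53.7 -4.   7.2]
white 2280 255.2 27.8 [571.6 151.8 101. ] [106.8  -9.    7.3]
white 6866 338.7 86.6 [540.  124.5 101. ] [84.4 26.1  7.2]
white 553 276.6 99.0 [542.8 151.3 101. ] [79.4 -0.4  7.3]
white 103 249.1 112.3 [540.9 164.5 101. ] [ 73.8 -12.4   7.3]
```

View pics/w2.png

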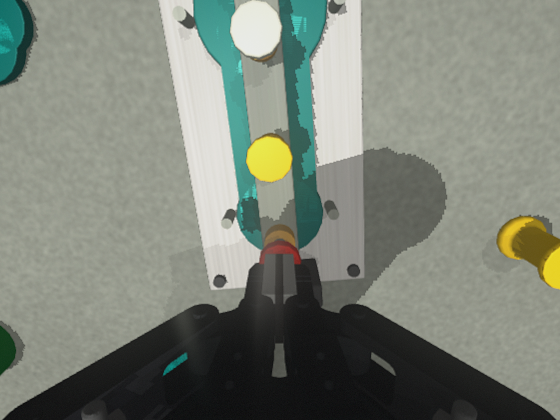

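Wrist view: the fingertips sit over the red cap, with its rim showing at (280,250). From the yellow cap at (269,158) the heel cap should be within 0.5 mm of the TCP. Pressing slowly.

Call:
servo_tool(rows=[[[0,0,0,4,0,0,0],[0,0,0,6,0,0,0],[0,0,0,8,0,0,0],[0,0,0,9.5,0,0,0],[0,0,0,11,0,0,0],[0,0,0,12,0,0,0],[0,0,0,12,0,0,0]]])

```text
clock: 3.58
position: [466.1, 173.0, 95.3]
ee_rot: [0.989, -0.145, -0.0, 0.0]
contact_force: [-0.8, 0.7, 2.5]
gripper_width: -0.1
grasp_force: 1.1
```

Call:
servo_tool(rows=[[[0,0,0,1.5,0,0,0],[0,0,0,3,0,0,0],[0,0,0,4,0,0,0],[0,0,0,5,0,0,0],[0,0,0,5.5,0,0,0],[0,0,0,5.5,0,0,0]]])

```text
clock: 4.32
position: [466.1, 173.0, 89.7]
ee_rot: [0.989, -0.145, -0.0, 0.0]
contact_force: [-1.6, -1.3, 2.1]
gripper_width: 0.1
grasp_force: 1.2
```

Call:
servo_tool(rows=[[[0,0,0,0.5,0,0,0],[0,0,0,1,0,0,0],[0,0,0,1,0,0,0],[0,0,0,1,0,0,0]]])

```text
clock: 4.82
position: [466.1, 173.0, 88.8]
ee_rot: [0.989, -0.145, -0.0, 0.0]
contact_force: [-1.4, -1.7, 3.2]
gripper_width: 0.2
grasp_force: 1.5
```

Call:
servo_tool(rows=[[[0,0,0,-8,0,0,0],[0,0,0,-30,0,0,0],[0,0,0,-55,0,0,0],[0,0,0,-60,0,0,0],[0,40,-3.5,-60,0,0,0],[0,80,-7,-60,0,0,0],[0,120,-10,-60,0,0,0],[0,135,-11.5,-60,0,0,0],[0,135,-11.5,-60,0,0,0],[0,135,-11.5,-60,0,0,0]]])

```text
clock: 6.08
position: [597.5, 145.6, 148.5]
ee_rot: [0.989, -0.145, -0.001, 0.0]
contact_force: [-0.5, 0.9, 0.2]
gripper_width: -0.1
grasp_force: 0.0
```

```bash
sed -i 's/("wrist");cv2/("wrist");cv2/; s/x0,y0,x1,y1=box/x0,y0,x1,y1=box/' look.py; sed -i 's/<120 and a<9000/<125 and a<9000/' look.py; python3 look.py w3
python3 - <<'E'
from h import *
cv2.imwrite("pics/scene1.png",cv2.resize(arm.get_image("scene")[200:300,230:360],None,fx=5,fy=5,interpolation=2)[...,::-1])
E
```

```text
6.075 [597.52965149 145.56851702 148.49704432] [-0.52906405  0.87282568  0.1973992 ] -0.08236366262474104
[[ 0.958 -0.286 -0.001]
 [-0.286 -0.958 -0.   ]
 [-0.001  0.001 -1.   ]]
blue 730 272.5 189.8 [625.1 140.7 101. ] [27.9 -3.2 47.5]
white 162 272.3 235.5 [596.9 149.4 101. ] [-1.7 -3.5 47.5]
white 822 338.6 294.0 [543.9 119.5 101. ] [-43.9  40.4  47.6]
```

View pics/w3.png

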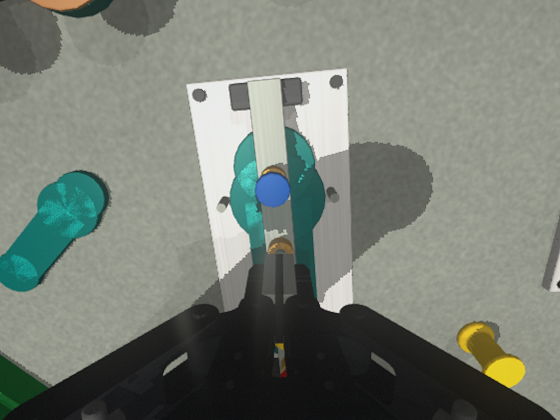

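View pics/scene1.png

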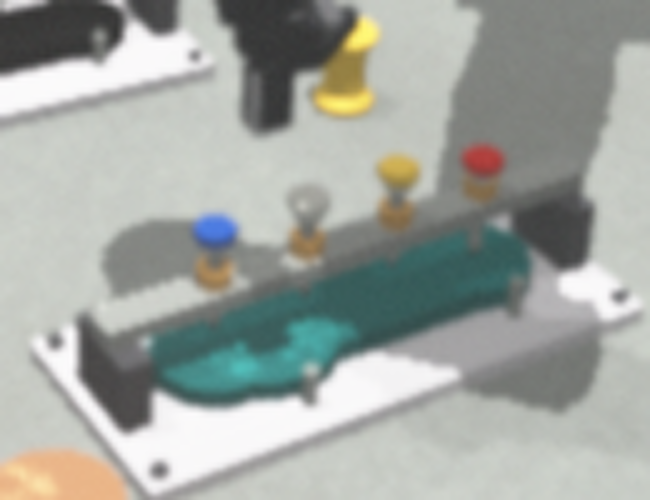

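The scene crop shows the red cap down against its sleeve and the other three up. In the wrist view the blue cap is at (273,190), 28 mm ahead. Moving over it and pressing.

Call:
servo_tool(rows=[[[0,27.5,-2.5,0,0,0,0],[0,27.5,-2.5,20,0,0,0],[0,27.5,-2.5,38,0,0,0],[0,27.5,-2.5,43,0,0,0],[0,27.5,-2.5,46,0,0,0],[0,27.5,-2.5,48,0,0,0],[0,27.5,-2.5,50,0,0,0],[0,27.5,-2.5,52,0,0,0],[0,27.5,-2.5,53,0,0,0],[0,27.5,-2.5,53,0,0,0]]])

```text
clock: 7.42
position: [626.2, 140.2, 96.1]
ee_rot: [0.989, -0.145, 0.0, -0.0]
contact_force: [0.1, 0.9, 2.2]
gripper_width: 0.2
grasp_force: 1.2
```

Call:
servo_tool(rows=[[[0,0,0,1.5,0,0,0],[0,0,0,3,0,0,0],[0,0,0,4.5,0,0,0],[0,0,0,5.5,0,0,0],[0,0,0,6.5,0,0,0],[0,0,0,7,0,0,0],[0,0,0,7,0,0,0],[0,0,0,7,0,0,0]]])

```text
clock: 8.43
position: [626.1, 140.0, 89.0]
ee_rot: [0.989, -0.145, 0.0, -0.0]
contact_force: [0.6, 2.7, 3.4]
gripper_width: -0.1
grasp_force: 1.4
```

Call:
servo_tool(rows=[[[0,0,0,-8,0,0,0],[0,0,0,-30,0,0,0],[0,0,0,-45,0,0,0],[0,-40,3,-45,0,0,0],[0,-80,6.5,-45,0,0,0],[0,-80,6.5,-45,0,0,0],[0,-80,6.5,-45,0,0,0]]])

```text
clock: 9.3
position: [547.8, 156.6, 134.3]
ee_rot: [0.989, -0.145, 0.0, -0.0]
contact_force: [0.2, -0.6, 0.2]
gripper_width: -0.1
grasp_force: 0.0
```

```bash
python3 look.py w4
python3 - <<'E'
from h import *
a=cv2.resize(arm.get_image("scene")[210:290,240:360],(480,320),interpolation=2);b=cv2.imread("pics/w4.png")[120:420,140:440,::-1]
o=np.zeros((320,780,3),np.uint8);o[:,:480]=a;o[:300,480:]=b
cv2.imwrite("pics/c2.png",o[...,::-1])
E
```

```text
9.3 [547.7775307  156.61165009 134.25250152] [ 0.21586113 -0.63704143  0.17334169] -0.14251297799949728
[[ 0.958 -0.286  0.001]
 [-0.286 -0.958  0.   ]
 [ 0.001 -0.    -1.   ]]
red 78 279.6 348.4 [475.1 177.2 101. ] [-75.6   1.1  33.2]
blue 328 265.7 93.7 [628.1 139.  101. ] [82.  -6.1 33.3]
white 6202 329.1 68.8 [630.2 105.5 101. ] [93.6 25.4 33.3]
white 1730 270.0 148.0 [601.4 144.9 101. ] [54.7 -4.1 33.3]
white 908 272.4 201.0 [572.9 152.3 101. ] [25.3 -3.  33.3]
white 427 345.2 297.7 [500.3 127.5 101. ] [-37.2  41.6  33.2]
```

View pics/c2.png

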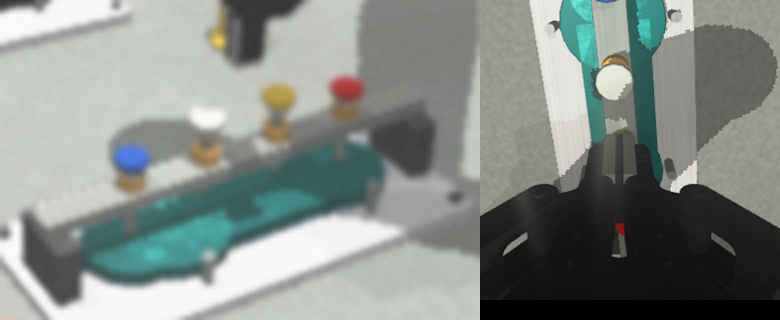

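Crop: the red and blue caps are down on their sleeves, while yellow and white are still up. The white cap is at (272,201) in the wrist view, 25.5 mm ahead of the tool. Pressing the ball pin.

Call:
servo_tool(rows=[[[0,25.5,-2.5,0,0,0,0],[0,25.5,-2.5,12,0,0,0],[0,25.5,-2.5,25,0,0,0],[0,25.5,-2.5,30,0,0,0],[0,25.5,-2.5,32,0,0,0],[0,25.5,-2.5,34,0,0,0],[0,25.5,-2.5,36,0,0,0],[0,25.5,-2.5,38,0,0,0],[0,25.5,-2.5,39,0,0,0],[0,25.5,-2.5,39,0,0,0]]])

```text
clock: 10.65
position: [572.5, 151.7, 94.8]
ee_rot: [0.989, -0.145, -0.0, 0.0]
contact_force: [-2.1, -0.2, 2.8]
gripper_width: 0.1
grasp_force: 1.2
```

Call:
servo_tool(rows=[[[0,0,0,1.5,0,0,0],[0,0,0,3,0,0,0],[0,0,0,4.5,0,0,0],[0,0,0,5.5,0,0,0],[0,0,0,6,0,0,0],[0,0,0,6,0,0,0],[0,0,0,6,0,0,0]]])

```text
clock: 11.52
position: [572.7, 151.8, 89.0]
ee_rot: [0.989, -0.145, 0.0, -0.0]
contact_force: [-1.5, -0.9, 3.0]
gripper_width: -0.1
grasp_force: 1.4
```

Call:
servo_tool(rows=[[[0,0,0,-8,0,0,0],[0,0,0,-30,0,0,0],[0,0,0,-70,0,0,0],[0,0,0,-110,0,0,0],[0,-40,-30,-130,0,0,0],[0,-80,-70,-130,0,0,0],[0,-110,-110,-130,0,0,0],[0,-110,-110,-130,0,0,0],[0,-110,-110,-130,0,0,0]]])

```text
clock: 12.65
position: [498.5, 288.7, 218.8]
ee_rot: [0.989, -0.145, -0.0, 0.0]
contact_force: [-0.1, -0.3, -0.6]
gripper_width: 0.1
grasp_force: 0.0
```

Run:
```python
from h import *
a=cv2.resize(arm.get_image("scene")[180:300,160:360],(780,468),interpolation=2)
cv2.imwrite("pics/c3.png",a[...,::-1]);print(arm.read_state()["contact_force"])
```

```text
[ 1.01851144 -0.42443491  0.09591342]
```

View pics/c3.png

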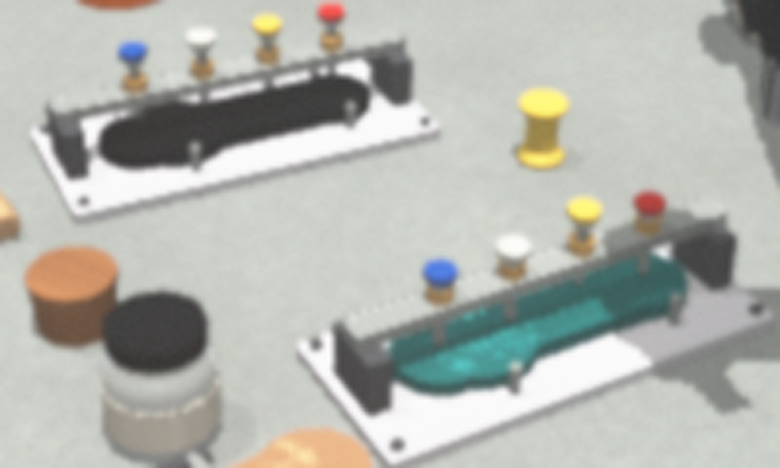

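Red, white and blue on the teal jig are down, yellow is up, and all four black-jig pins are up. The arm is clear of everything.

```bash
python3 -c "from bench import arm;print(arm.job_done())"
```

```text
the job is handed in; nothing more can be done
None
```

I pressed the teal jig's heel, toe and ball pins down in that order, each about 11 mm by the tool height at about 3 N. The final picture shows its waist pin and all four black-jig pins still up, and the job is handed in.

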